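# Set the bench scale to its last range and weigh the small pot

## Task

At the pricing table of the garden sale, turn the range selector on the bench scale's sloped console clockwise, click by click, until it clicks past its last detent and rests in the last position. Then set the smallest terracotta flower pot upright in the middle of the scale's steel pan, putting it down gently rather than dropping it, and let go. Leave the other goods where they stand.

Things in the scene. Friction and masses are not known exactly. Their poses are not given: they have to be found in the camera images.
- scale: Bench scale, painted grey, fixed, origin under it on the table. Its -x side (towards the robot) is a console 250 mm wide whose face slopes at 35 degrees, from 10 mm high at x = -201 mm up to 82 mm at x = -99 mm; outward normal (-0.574, 0, 0.819) in the scale's frame. Behind it stands the platform, 250 mm wide, with a steel pan on top.
- pan_centre (a point): Centre of the top of the flat steel pan, which is 200 mm (x) by 220 mm (y), its top 98 mm above the table; axes as the scale's (z up).
- knob_foot (a point): Where the selector knob's axis meets the sloped console face (x = -150, y = 0, z = 46 mm in the scale's frame; its axes are the scale's). The black knob is a disc 54 mm across and 8 mm thick lying on the face, with a straight grip bar on it, 50 mm long, 14 mm wide, standing from 8 to 32 mm out of the face.
- selector_grip (a point): Middle of the knob's grip bar, on the knob's axis 20 mm out of the face. Turns with the knob: z is the knob axis, out of the face (35 degrees from vertical); x lies along the bar, to the end with the white mark. The bar stands straight upslope at joint value 0.
- selector (a joint): Knob angle, rad, growing clockwise seen from in front of the face. Four clicks: -1.309, -0.436, 0.436, 1.309; stops 0.12 beyond the outer ones. Starts at the first or second. A sprung detent returns it to the nearest click when let go; it runs on by itself once past -0.873, 0 or 0.873. Turning takes up to about 0.2 N m, most at leaving a click, none half way.
- small_pot: Smallest terracotta flower pot, loose, empty, upright, open at the top, 0.08 to 0.17 kg. Origin under the centre of its foot, z up. 55 mm tall; foot 38 mm across, rim band 58 mm across and 15 mm high at the top (40 to 55 mm above the foot), wall 4 mm.
- large_pot: Large terracotta flower pot, same tapered rimmed shape as the small one, 86 mm across the rim, 82 mm tall; loose, to be left alone. Origin under its centre.
- bowl: Low terracotta bowl, 90 mm across, 45 mm tall; loose, to be left alone. Origin under its centre.
- jar: Closed glass jar with steel lid, 66 mm across, 100 mm tall; loose, to be left alone. Origin under its centre.
- vase: Green glass vase, 72 mm across its belly, 140 mm tall; loose, to be left alone. Origin under its centre.
- candle: White pillar candle, 60 mm across, 60 mm tall; loose, to be left alone. Origin under its centre.
- mug: White ceramic mug, 80 mm across, 90 mm tall, handle towards its own +y; loose, to be left alone. Origin under its centre.
Mind the look-alikes: they are no part of the job. Leave any turquoise look-alike of the small_pot alone.

How it is judged:
By the outcome, as a careful person would: the job done as asked, in the order asked, and still so for the second after the job is handed in, with the robot touching nothing.
It also fails if it takes over 72 s, if anything falls off the work surface, if the arm or the gripper's body presses on something with over 40 N, if the wrist force passes 120 N, or if a joint passes its speed limit or range.

## Robot

A 6-joint arm with a two-finger parallel gripper is mounted at the origin on the work surface. World frame = base frame: x ahead of the robot, y to its left, z up, the work surface at z = 0. Lengths are in m, angles in rad, forces in N, time in s.
With the tool pointing down it reaches from about 0.325 to 0.875 m from the base axis. Payload 4.4 kg.
Tool frame: the origin (TCP) lies at the very end of the fingers, on their centre line; the grasp point (between the pads) lies 19 mm behind it; z points along the fingers, y is the direction in which the jaws open and shut (so a half turn about z gives the same grasp; the last joint's range is limited). The gripper opens to 85 mm and grips with 20 to 120 N. Pads are 22 mm wide; open, the fingers measure 114 mm over their backs; the gripper's body (76 mm by 85 mm) begins 54 mm behind the grasp point. The pads swing forward as they close: fully open they stand 13 mm farther back than shut.
Start: joints at [-1.466, 0.207, 1.542, -0, 1.393, -0.15], TCP at [0.145, -0.556, 0.231] pointing down, gripper open.
Joint ranges: [-2.73, 2.73], [-0.86, 2.22], [0.23, 2.46], [-1.11, 4.25], [0.08, 2.63], [-2.82, 2.82]. Speed limits (rad/s): [2.79, 2.79, 3.14, 3.14, 3.14, 3.14].

## Interface

Orientations are given as a unit quaternion [w, x, y, z].
In Python, from rig import r, vision gives the robot as it stands. The module is installed in compiled form; this text tells all that it offers. Calls block until the motion is done:
- r.goto(position, orientation): joint-space move of the TCP to a pose.
- r.line_to(position, rotation=None, max_speed=0.15, f_stop=None): straight line of the TCP; rotation=None keeps the orientation; max_speed is the mean speed in m/s. With f_stop (N) it stops when the force on the tool has changed by that much, and returns True; else False.
- r.goto_joints(angles): joint-space move.
- r.set_gripper(opening): finger opening in m; the grip force is fixed at half the most; returns when the fingers have stopped.
- r.sleep(seconds).
- r.ik(position, orientation): joint angles nearest the present ones, or None.
- vision.camera(name): name is "scene" or "top" or "wrist"; returns a dict with "image" (420x560x3 uint8, red, green, blue), "fx", "fy", "cx", "cy" (pixels), "dist" ([k1, k2, p1, p2, k3] as OpenCV has them; the pictures are not rectified), "xyz" and "attitude" of the camera in the world; the wrist camera has in their place "T_tool_cam" (4x4, takes a point from camera to tool coordinates, whose origin is the TCP and whose axes are the flange's). Camera axes: x right, y down, z forward; pixel columns grow to the right and rows downward; lengths in m; the calibration is good to about 2 mm. A picture is of the moment at which its call begins: read the wrist's pose just before it. There is no depth.
A pose or a line that the arm cannot do raises r.PlanningError and nothing moves.
- r.close_job(): hands the job in, once; it reports no verdict.
Readings, each from a call of its own:
- r.get_t(): time.
- r.get_q(): joint angles.
- r.get_joint_velocities(): joint speeds.
- r.get_joint_efforts(): joint torques, N m.
- r.get_ee_pos(): TCP position.
- r.get_tcp_rot(): TCP orientation.
- r.get_force(): force on the tool from outside, world axes, zero at the start.
- r.get_wrist_torque(): the same for the moment, N m.
- r.get_opening(): finger opening in m.
Only numpy, scipy, OpenCV 4.12 (cv2) and the standard library are available. Lean on these libraries where they do the work, as an engineer would, in place of code of your own. Each camera call takes 0.05 s, during which the arm holds its last target. There are 200 camera calls.

## Working session

There is one attempt and no reset: what is moved stays moved. The work goes in short steps, each a Python script; the robot and the scene stay as the last script left them, time stands still between calls to the robot, and variables do not carry over. Pictures are saved under pics/ and viewed, about 8 in all and at most 12, crops included, and the job is handed in when it is done.

```bash
mkdir -p pics
python3 - <<'E'
from rig import r, vision
import cv2, numpy as np
for n in ("scene","top"):
    c=vision.camera(n); cv2.imwrite(f"pics/{n}0.png",c["image"][:,:,::-1])
    np.savez(f"{n}0.npz",**c)
    print(n,{k:np.round(c[k],4).tolist() for k in c if k!="image"})
c=vision.camera("wrist"); cv2.imwrite("pics/wrist0.png",c["image"][:,:,::-1]); print({k:np.round(c[k],4).tolist() for k in c if k!="image"})
print(r.get_t(),r.get_ee_pos(),r.get_tcp_rot(),r.get_opening())
E
```

```text
scene {'fx': 410.2189, 'fy': 410.2189, 'cx': 277.9483, 'cy': 208.1304, 'dist': [-0.0145, 0.0, 0.0, 0.0, 0.0], 'xyz': [0.985, -0.6415, 0.987], 'attitude': [-0.3347, 0.8932, 0.2836, -0.0989]}
top {'fx': 412.2709, 'fy': 412.2709, 'cx': 284.7432, 'cy': 201.5377, 'dist': [-0.0606, 0.0, 0.0, 0.0, 0.0], 'xyz': [0.4809, -0.0198, 1.2602], 'attitude': [-0.0366, 0.7069, -0.7062, 0.0161]}
{'fx': 324.2504, 'fy': 324.2504, 'cx': 283.1715, 'cy': 205.9285, 'dist': [-0.0044, 0.0, 0.0, 0.0, 0.0], 'T_tool_cam': [[-0.0009, -0.954, -0.2999, 0.078], [1.0, -0.0006, -0.001, 0.0009], [0.0007, -0.2999, 0.954, -0.1431], [0.0, 0.0, 0.0, 1.0]]}
0.15 [ 0.14542639 -0.55570676  0.23038412] [-8.78805221e-04  9.91830687e-01  1.27558278e-01  3.10931101e-05] 0.08547919464325099
```

View pics/scene0.png

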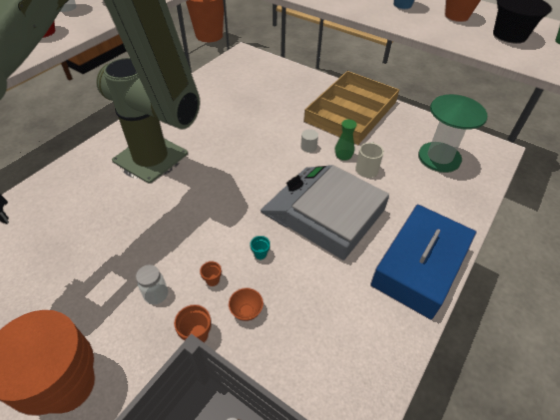

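View pics/top0.png

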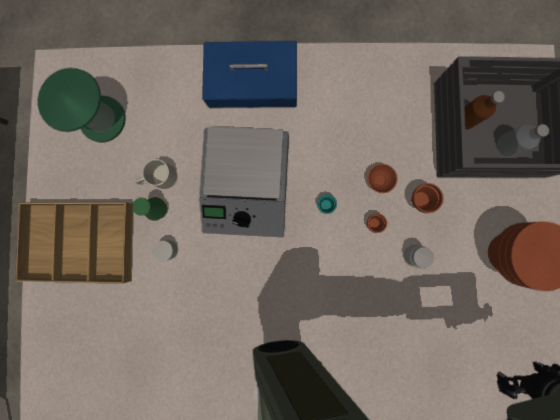

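Scene view: the candidates for the small pot are terracotta pots at (211,273) small, (193,323) large and (245,304) bowl, the turquoise look-alike at (260,247), and the huge pot at (45,365). In the top view these are (376,223), (426,198), (382,178), (327,204) and (530,255). I choose the small terracotta one at scene (211,273) / top (376,223). The knob is at top (242,219) and scene (294,184).

```bash
cat > h.py <<'E'
import numpy as np, cv2
from scipy.spatial.transform import Rotation as R
def rot(q): return R.from_quat(np.r_[q[1:],q[0]])
def quat(Rm):
    q=R.from_matrix(Rm).as_quat(); return np.r_[q[3],q[:3]]
def pose(c,tp=None,tq=None):
    if "xyz" in c: return rot(np.array(c["attitude"])).as_matrix(),np.array(c["xyz"])
    T=np.array(c["T_tool_cam"]); Rt=rot(tq).as_matrix()
    return Rt@T[:3,:3], Rt@T[:3,3]+tp
def K(c): return np.array([[c["fx"],0,c["cx"]],[0,c["fy"],c["cy"]],[0,0,1.]])
def rays(c,px,P):
    u=cv2.undistortPoints(np.array(px,float).reshape(-1,1,2),K(c),np.array(c["dist"],float)).reshape(-1,2)
    d=np.c_[u,np.ones(len(u))]@P[0].T
    return d/np.linalg.norm(d,axis=1)[:,None]
def plane(c,px,P,z):
    d=rays(c,px,P); return P[1]+d*((z-P[1][2])/d[:,2])[:,None]
def tri(obs):  # [(origin,dir)]
    A=sum(np.eye(3)-np.outer(d,d) for o,d in obs); b=sum((np.eye(3)-np.outer(d,d))@o for o,d in obs)
    p=np.linalg.solve(A,b); return p,[np.linalg.norm((np.eye(3)-np.outer(d,d))@(p-o)) for o,d in obs]
def proj(c,P,pts):
    rv=cv2.Rodrigues(P[0].T)[0]; return cv2.projectPoints(np.array(pts,float).reshape(-1,1,3),rv,-P[0].T@P[1],K(c),np.array(c["dist"],float))[0].reshape(-1,2)
E
python3 - <<'E'
from h import *
C={n:dict(np.load(f"{n}0.npz")) for n in("scene","top")}
P={n:pose(C[n]) for n in C}
roi={"scene":(140,225,285,350),"top":(305,155,450,275)}
for n in C:
    im=C[n]["image"]; hsv=cv2.cvtColor(im,cv2.COLOR_RGB2HSV); x0,y0,x1,y1=roi[n]
    m=((hsv[...,0]<14)&(hsv[...,1]>130)&(hsv[...,2]>50)).astype(np.uint8)
    q=np.zeros_like(m); q[y0:y1,x0:x1]=m[y0:y1,x0:x1]
    for ct in cv2.findContours(q,cv2.RETR_EXTERNAL,cv2.CHAIN_APPROX_NONE)[0]:
        if cv2.contourArea(ct)>60:
            e=cv2.fitEllipse(ct); bb=cv2.boundingRect(ct); print(n,np.round(e[0],1),np.round(e[1],1),bb,"z.055:",plane(C[n],[e[0]],P[n],.055)[0].round(4))
# pan corner guess crops
a=cv2.resize(C["top"]["image"][110:250,190:400],None,fx=3.8,fy=3.8,interpolation=cv2.INTER_CUBIC)[:300*2,:800]
cv2.imwrite("pics/topcrop.png",a[:,:,::-1])
b=cv2.resize(C["scene"]["image"][155:295,190:400],None,fx=3.8,fy=3.8,interpolation=cv2.INTER_CUBIC)
cv2.imwrite("pics/scenecrop.png",b[:,:,::-1])
E
```

```text
scene [192.9 322.4] [34.5 36.1] (175, 305, 36, 37) z.055: [ 0.5754 -0.3928  0.055 ]
scene [245.5 303.8] [30.7 33. ] (229, 288, 34, 32) z.055: [ 0.6486 -0.2803  0.055 ]
scene [210.7 272.7] [19.2 23.2] (200, 262, 21, 24) z.055: [ 0.518  -0.2618  0.055 ]
top [376.4 222.6] [17.6 18.4] (367, 214, 20, 18) z.055: [ 0.5095 -0.2519  0.055 ]
top [427.  197.8] [27.8 29.5] (412, 184, 31, 29) z.055: [ 0.5819 -0.4011  0.055 ]
top [381.7 178. ] [27.5 28.1] (368, 164, 29, 29) z.055: [ 0.6403 -0.2692  0.055 ]
```

View pics/topcrop.png

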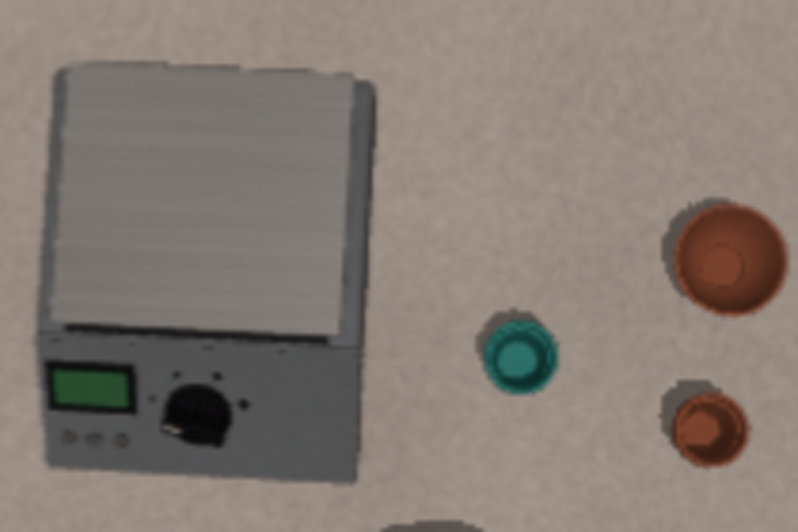

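View pics/scenecrop.png

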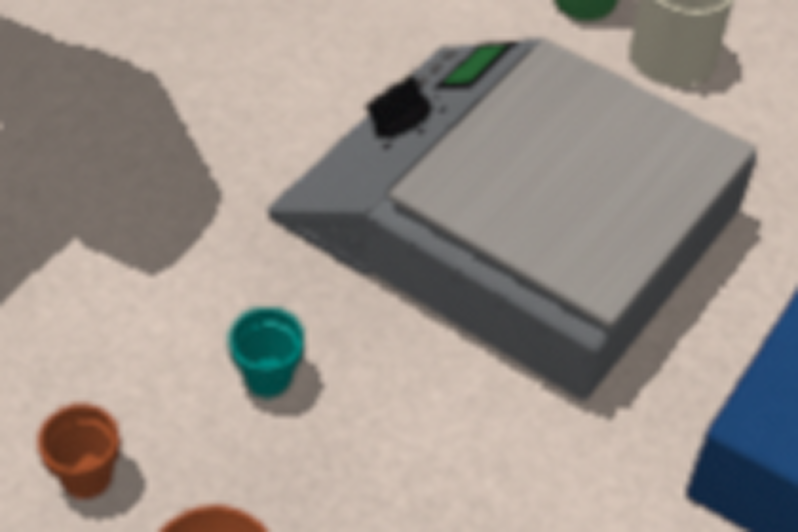

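The top crop shows the knob disc at about (197,413) with its white mark to the left at (168,430), so it looks like the first click. The pan corners are clear in both views. The small terracotta pot's rim centre is at (710,428) in the top crop and (79,440) in the scene crop. The turquoise one at (520,357) / (267,350) is the look-alike.

Run:
```python
from h import *
from rig import r, vision
C={n:dict(np.load(f"{n}0.npz")) for n in("scene","top")}
P={n:pose(C[n]) for n in C}
f=lambda px,o:(np.array(px,float)+.5)/3.8-.5+o
T=f([(65,63),(353,75),(337,333),(53,322),(710,428)],(190,110))
S=f([(753,152),(610,325),(392,195),(540,38),(79,440)],(190,155))
X=[]
for t,s in zip(rays(C["top"],T,P["top"]),rays(C["scene"],S,P["scene"])):
    p,e=tri([(P["top"][1],t),(P["scene"][1],s)]); X.append(p); print(p.round(4),np.round(e,4))
X=np.array(X); c=X[:4].mean(0); print("sizes",[np.linalg.norm(X[i]-X[(i+1)%4]).round(4) for i in range(4)])
ex=(X[0]+X[1]-X[2]-X[3])[:2]; ey=(X[0]+X[3]-X[1]-X[2])[:2]
y1=np.arctan2(ex[1],ex[0]); y2=np.arctan2(-ey[0],ey[1]); print("yaw",y1,y2)
yaw=(y1+y2)/2; Rs=R.from_euler("z",yaw).as_matrix()
# pan centre is not scale origin: test knob offset by casting onto plane
n=Rs@[-.574,0,.819]; 
for o,px in (("disc",(197,412)),("mark",(168,430))):
    print(o, [ ((plane(C["top"],f([px],(190,110)),P["top"],z)[0]-c)@Rs).round(4).tolist() for z in (.05,.07)])
for o,px in (("LL",(47,466)),("LR",(356,482))): print(o,((plane(C["top"],f([px],(190,110)),P["top"],.01)[0]-c)@Rs).round(4))
np.savez("scale.npz",c=c,yaw=yaw)
```

```text
[0.7878 0.2419 0.086 ] [0.0022 0.0022]
[0.7767 0.0206 0.0912] [0.0008 0.0008]
[0.5807 0.0327 0.0903] [0.0001 0.0001]
[0.588  0.2459 0.096 ] [0.0007 0.0007]
[ 0.5101 -0.2539  0.0484] [0.0007 0.0007]
sizes [np.float64(0.2216), np.float64(0.1964), np.float64(0.2135), np.float64(0.2001)]
yaw -0.04053182960012291 -0.04231887720432874
disc [[-0.1609, 0.001, -0.0409], [-0.1614, -0.0018, -0.0209]]
mark [[-0.1758, 0.0228, -0.0409], [-0.1761, 0.0198, -0.0209]]
LL [-0.2083  0.1252 -0.0809]
LR [-0.2099 -0.1234 -0.0809]
```

```bash
cat >> h.py <<'E'
def frame():
    d=np.load("scale.npz"); Rs=R.from_euler("z",float(d["yaw"])).as_matrix()
    a=np.radians(35); up=Rs@[np.cos(a),0,np.sin(a)]; n=Rs@[-np.sin(a),0,np.cos(a)]; rt=Rs@[0,-1,0]
    foot=d["foot"] if "foot" in d else np.r_[(d["c"]+Rs@[-.1565,0.0005,0])[:2],.046]
    return Rs,up,rt,n,foot
def tool(th,s=1):
    Rs,up,rt,n,_=frame(); x=s*(np.cos(th)*up+np.sin(th)*rt); z=-n
    return quat(np.c_[x,np.cross(z,x),z])
E
python3 - <<'E'
from h import *
from rig import r, vision
Rs,up,rt,n,foot=frame(); print("foot",foot)
for s in (1,-1):
    for h in (.011,.11):
        for th in (-1.309,-.436,0,.436,1.309,1.38):
            q=r.ik(foot+n*h,tool(th,s)); print(s,h,th,None if q is None else np.round(q,2))
E
```

```text
foot [0.52692046 0.1422524  0.046     ]
1 0.011 -1.309 [ 0.18  0.16  2.19 -0.59  0.23  1.02]
1 0.011 -0.436 [ 0.18  0.16  2.19 -0.59  0.23  1.9 ]
1 0.011 0 [ 0.18  0.16  2.19 -0.59  0.23  2.33]
1 0.011 0.436 [ 0.18  0.16  2.19 -0.59  0.23  2.77]
1 0.011 1.309 [ 0.18  0.16  2.19 -0.59  0.23 -2.64]
1 0.011 1.38 [ 0.18  0.16  2.19 -0.59  0.23 -2.57]
1 0.11 -1.309 [ 0.22 -0.16  2.27 -0.34  0.46  0.79]
1 0.11 -0.436 [ 0.22 -0.16  2.27 -0.34  0.46  1.66]
1 0.11 0 [ 0.22 -0.16  2.27 -0.34  0.46  2.1 ]
1 0.11 0.436 [ 0.22 -0.16  2.27 -0.34  0.46  2.53]
1 0.11 1.309 None
1 0.11 1.38 [ 0.22 -0.16  2.27 -0.34  0.46 -2.8 ]
-1 0.011 -1.309 [ 0.18  0.16  2.19 -0.59  0.23 -2.12]
-1 0.011 -0.436 [ 0.18  0.16  2.19 -0.59  0.23 -1.24]
-1 0.011 0 [ 0.18  0.16  2.19 -0.59  0.23 -0.81]
-1 0.011 0.436 [ 0.18  0.16  2.19 -0.59  0.23 -0.37]
-1 0.011 1.309 [ 0.18  0.16  2.19 -0.59  0.23  0.5 ]
-1 0.011 1.38 [ 0.18  0.16  2.19 -0.59  0.23  0.57]
-1 0.11 -1.309 [ 0.22 -0.16  2.27 -0.34  0.46 -2.35]
-1 0.11 -0.436 [ 0.22 -0.16  2.27 -0.34  0.46 -1.48]
-1 0.11 0 [ 0.22 -0.16  2.27 -0.34  0.46 -1.04]
-1 0.11 0.436 [ 0.22 -0.16  2.27 -0.34  0.46 -0.61]
-1 0.11 1.309 [ 0.22 -0.16  2.27 -0.34  0.46  0.27]
-1 0.11 1.38 [ 0.22 -0.16  2.27 -0.34  0.46  0.34]
```

Run:
```python
from h import *
from rig import r, vision
Rs,up,rt,n,foot=frame()
q=np.array(r.get_q()); q[1]-=.25; r.goto_joints(q); q[0]=.2; r.goto_joints(q); print(r.get_ee_pos())
q0=tool(-1.309,-1); k=0
for d in (n*.11, n*.11+rt*.05):
    try: r.goto(foot+d,q0)
    except r.PlanningError as e: print(d,e); continue
    r.sleep(.2)
    tp,tq=r.get_ee_pos(),r.get_tcp_rot(); c=vision.camera("wrist")
    np.savez(f"wk{k}.npz",tp=tp,tq=tq,**c); im=c["image"]
    P=pose(c,tp,tq); print(k,tp,proj(c,P,[foot,foot+n*.032]).round(1).tolist(),r.get_t()); k+=1
a=[np.load(f"wk{i}.npz")["image"] for i in range(k)]
cv2.imwrite("pics/wk.png",np.hstack([cv2.resize(x,(400,300)) for x in a])[:,:,::-1])
```

```text
[0.53514549 0.19568054 0.37247634]
0 [0.46439906 0.14494164 0.13659862] [[286.1, 202.5], [286.5, 215.4]] 5.8583
1 [0.46195442 0.09560519 0.13622321] [[300.2, 255.8], [302.3, 274.6]] 6.5167
```

View pics/wk.png

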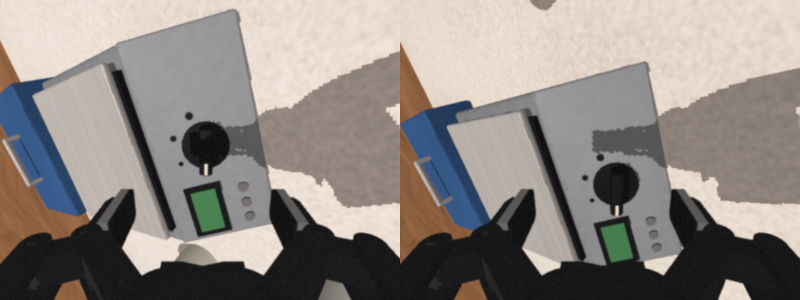

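The wrist views show the knob disc at (205,145) in the left half and (616,182) in the right half. It lies on my predicted foot projections. The white mark points straight between the jaws, so the knob is at the first click (-1.309). Next I measure it finely from the two views.

Run:
```python
from h import *
Rs,up,rt,n,foot=frame(); D=[];M=[]
for k in (0,1):
    c=dict(np.load(f"wk{k}.npz")); P=pose(c,c["tp"],c["tq"]); im=c["image"]; p=proj(c,P,[foot+n*.008])[0]
    v=cv2.cvtColor(im,cv2.COLOR_RGB2HSV)[...,2]; yy,xx=np.mgrid[:420,:560]; near=np.hypot(xx-p[0],yy-p[1])<48
    m=((v<50)&near).astype(np.uint8); nn,L,st,_=cv2.connectedComponentsWithStats(m)
    i=L[int(p[1]),int(p[0])] or 1+np.argmax(st[1:,4]); m=(L==i).astype(np.uint8)
    ct=max(cv2.findContours(m,cv2.RETR_EXTERNAL,cv2.CHAIN_APPROX_NONE)[0],key=len); e=cv2.fitEllipse(cv2.convexHull(ct))
    w=((v>140)&(im.max(2).astype(int)-im.min(2)<60)&near&(np.hypot(xx-p[0],yy-p[1])<44)&(abs(xx-p[0])<14)&(yy>p[1])).astype(np.uint8)
    wp=np.argwhere(w)[:,::-1]; wc=np.median(wp,axis=0); print(k,p.round(1),"ell",np.round(e[0],1),np.round(e[1],1),st[i],"mark",wc,len(wp),wp.min(0),wp.max(0))
    D.append((P[1],rays(c,[e[0]],P)[0])); M.append((P[1],rays(c,[wc],P)[0]))
    # cast onto slope plane at 8mm
    d=D[-1][1]; t=((foot+n*.008-P[1])@n)/(d@n); X=P[1]+t*d-foot; print("disc on plane (up,rt,n)",(X@up).round(4),(X@rt).round(4))
    d=M[-1][1]; t=((foot+n*.032-P[1])@n)/(d@n); X=P[1]+t*d-foot; print("mark at 32mm (up,rt)",(X@up).round(4),(X@rt).round(4),"ang",np.arctan2(X@rt,X@up).round(3))
for N,o in (("disc",D),("mark",M)):
    p,e=tri(o); X=p-foot; print(N,p.round(4),np.round(e,4),"up/rt/n",np.round([X@up,X@rt,X@n],4))
```

```text
0 [286.2 205.4] ell [288.  206.3] [64.2 74.1] [ 256  171   65   74 3343] mark [287. 242.] 236 [273 230] [300 249]
disc on plane (up,rt,n) -0.0011 -0.0011
mark at 32mm (up,rt) 0.005 -0.0202 ang -1.329
1 [300.7 260.1] ell [302.1 262.8] [61.6 73. ] [ 272  228   62   73 2987] mark [293. 296.] 189 [287 287] [314 304]
disc on plane (up,rt,n) -0.0006 -0.0027
mark at 32mm (up,rt) 0.0115 -0.0163 ang -0.955
disc [0.5168 0.1414 0.058 ] [0.0003 0.0003] up/rt/n [-0.0014  0.0013  0.0156]
mark [0.5259 0.1681 0.0663] [0.0035 0.0035] up/rt/n [ 0.01   -0.0258  0.0179]
```

Run:
```python
from h import *
from rig import r, vision
Rs,up,rt,n,foot=frame(); foot=foot-.001*up
d=np.load("scale.npz"); np.savez("scale.npz",c=d["c"],yaw=d["yaw"],foot=foot)
q0=tool(-1.309,-1)
r.set_gripper(.045)
r.line_to(foot+n*.08,q0)
print("stop",r.line_to(foot+n*.012,q0,max_speed=.06,f_stop=8)); p=r.get_ee_pos()
print("n",(p-foot)@n,r.get_force().round(1))
r.set_gripper(.0); r.sleep(.2)
print("open",r.get_opening(),r.get_force().round(1),r.get_wrist_torque().round(2),r.get_t())
tp,tq=r.get_ee_pos(),r.get_tcp_rot(); c=vision.camera("wrist"); cv2.imwrite("pics/grip.png",c["image"][:,:,::-1])
```

```text
stop False
n 0.012176925712935244 [ 0.3  1.  -0.1]
open 0.012623628284388472 [-7.9  3.4  5.2] [0.33 0.69 0.16] 9.4
```

View pics/grip.png

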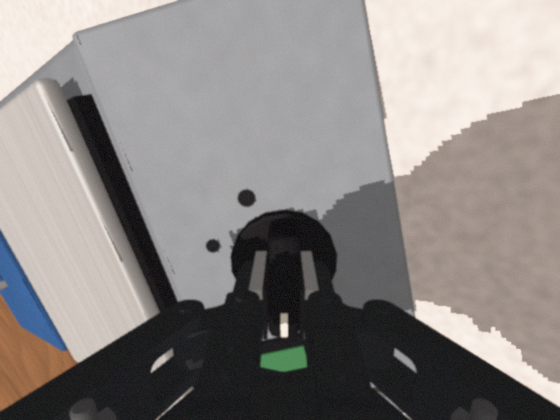

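The wrist picture shows the bar between both pads with the white mark at (284,322). The grip is good, so I turn step by step.

Run:
```python
from h import *
from rig import r, vision
Rs,up,rt,n,foot=frame(); p=foot+n*.012
for th in list(np.arange(-1.309+.218,1.31,.218))+[1.36]:
    q=np.array(r.get_q()); g=r.ik(p,tool(th,-1)); assert np.abs(g-q).max()<.4,(g,q)
    r.goto_joints(g)
    print(round(th,2),r.get_force().round(1),(rot(r.get_tcp_rot()).inv().apply(r.get_wrist_torque())).round(2),round(r.get_opening(),4))
r.sleep(.2); print(r.get_t(),np.round(r.get_q(),3))
```

```text
-1.09 [-7.9  2.6  4.8] [-0.82 -0.04 -0.3 ] 0.0127
-0.87 [-7.1  2.3  4.7] [-0.64  0.24  0.13] 0.0125
-0.66 [-8.2  1.7  6.7] [-0.34  0.45  0.15] 0.0125
-0.44 [-6.2 -0.1  5.8] [-0.15  0.59  0.17] 0.0126
-0.22 [-7.2 -0.3  6.5] [-0.04  0.63 -0.19] 0.0129
-0.0 [-7.1  0.7  6.8] [0.31 0.55 0.11] 0.0127
0.22 [-7.3 -1.   7.8] [0.63 0.42 0.14] 0.0128
0.43 [-7.6 -1.5  7.5] [0.76 0.3  0.13] 0.0128
0.65 [-6.7 -2.1  7. ] [ 0.78  0.12 -0.23] 0.0127
0.87 [-6.9 -1.6  7.2] [ 0.91 -0.16  0.11] 0.0125
1.09 [-9.  -1.8  6.9] [ 0.88 -0.31  0.09] 0.0129
1.31 [-8.2 -2.5  8.6] [ 0.78 -0.5   0.15] 0.013
1.36 [-7.3 -3.2  7.1] [ 0.79 -0.42 -0.29] 0.0126
13.8 [ 0.183  0.154  2.197 -0.592  0.234  0.552]
```

Run:
```python
from h import *
from rig import r, vision
Rs,up,rt,n,foot=frame()
r.set_gripper(.045); r.sleep(.2); print(r.get_force().round(1))
r.line_to(foot+n*.11,max_speed=.1); r.sleep(.2)
tp,tq=r.get_ee_pos(),r.get_tcp_rot(); c=vision.camera("wrist"); P=pose(c,tp,tq)
np.savez("wk2.npz",tp=tp,tq=tq,**c)
pts=[foot+n*.032+.022*(np.cos(t)*up+np.sin(t)*rt) for t in (-1.309,-.436,.436,1.309)]
px=proj(c,P,pts+[foot+n*.032]); print(px.round(0).tolist(),r.get_t())
x,y=px[-1].astype(int); x0=max(0,x-130);y0=max(0,y-100)
cv2.imwrite("pics/after.png",cv2.resize(c["image"][y0:y0+200,x0:x0+260],None,fx=2,fy=2)[:,:,::-1]); print(x0,y0)
```

```text
[ 0.4  0.7 -0.2]
[[296.0, 188.0], [312.0, 208.0], [306.0, 232.0], [284.0, 243.0], [282.0, 215.0]] 15.7917
152 115
```

View pics/after.png

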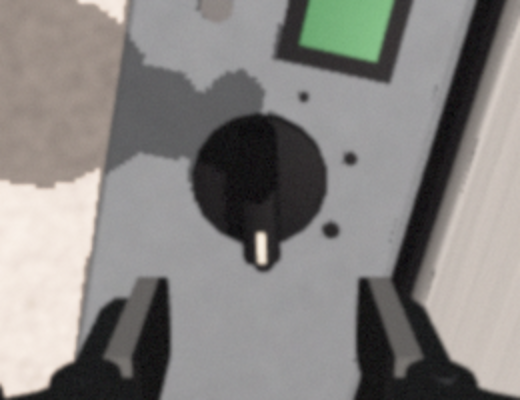

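The crop shows the mark at crop (262,248), full-image (283,239). The prediction for +1.309 is (284,243), so the knob rests in the last position. Next is the pot.

```bash
cat >> h.py <<'E'
def down(a,s=1):
    y=s*np.array([np.cos(a),np.sin(a),0]); z=np.array([0,0,-1.]); return quat(np.c_[np.cross(y,z),y,z])
E
python3 - <<'E'
from h import *
from rig import r, vision
r.goto_joints([.2,-.043,1.542,0,1.393,-.15]); r.goto_joints([-.46,-.043,1.542,0,1.393,-.15]); r.set_gripper(.085)
pot=np.array([.510,-.254,0]); a=np.radians(25); out=[]
for s in (1,-1):
    q=r.ik(pot+[0,0,.17],down(a,s)); q2=r.ik([.683,.135,.2],down(a,s)); print(s,np.round(q,2) if q is not None else q,np.round(q2,2) if q2 is not None else q2)
    if q is not None: out.append((abs(q[5]),s))
s=min(out)[1]; print("s",s); O=[];ims=[]
for k,d in enumerate(([0,0,.18],[.0,.05,.18],[-.05,0,.18])):
    r.goto(pot+d,down(a,s)); r.sleep(.25); tp,tq=r.get_ee_pos(),r.get_tcp_rot(); c=vision.camera("wrist"); P=pose(c,tp,tq); im=c["image"]
    np.savez(f"wp{k}.npz",tp=tp,tq=tq,**c)
    hsv=cv2.cvtColor(im,cv2.COLOR_RGB2HSV); m=((hsv[...,0]<14)&(hsv[...,1]>110)&(hsv[...,2]>25)).astype(np.uint8)
    p=proj(c,P,[pot+[0,0,.05]])[0]
    cts=[x for x in cv2.findContours(m,cv2.RETR_EXTERNAL,cv2.CHAIN_APPROX_NONE)[0] if cv2.contourArea(x)>500]
    ct=min(cts,key=lambda x:np.hypot(*(x.reshape(-1,2).mean(0)-p))); e=cv2.fitEllipse(cv2.convexHull(ct)); print(k,p.round(1),np.round(e[0],1),np.round(e[1],1),cv2.boundingRect(ct),plane(c,[e[0]],P,.055)[0].round(4))
    O.append((P[1],rays(c,[e[0]],P)[0])); im=im.copy(); cv2.ellipse(im,e,(0,0,255),1); ims.append(im[:,:])
p,e=tri(O); print("rim",p.round(4),np.round(e,4),r.get_t())
cv2.imwrite("pics/pot.png",np.hstack([cv2.resize(x,(400,300)) for x in ims[:2]])[:,:,::-1])
E
```

```text
1 [-0.61  0.25  1.62 -0.    1.27 -1.05] [ 0.07  0.48  1.24 -0.    1.42 -0.37]
-1 [-0.61  0.25  1.62 -0.    1.27  2.09] [ 0.07  0.48  1.24 -0.    1.42  2.78]
s 1
0 [280.5 193.4] [281.4 193.1] [64.  64.8] (249, 161, 65, 65) [ 0.51   -0.2522  0.055 ]
1 [259.1 241.7] [260.1 240.6] [61.6 63.7] (229, 208, 62, 64) [ 0.5098 -0.2505  0.055 ]
2 [331.7 218. ] [332.4 217.5] [63.8 64.3] (301, 186, 65, 64) [ 0.5089 -0.2521  0.055 ]
rim [ 0.5108 -0.2539  0.0476] [0.0001 0.0003 0.0002] 21.1167
```

View pics/pot.png

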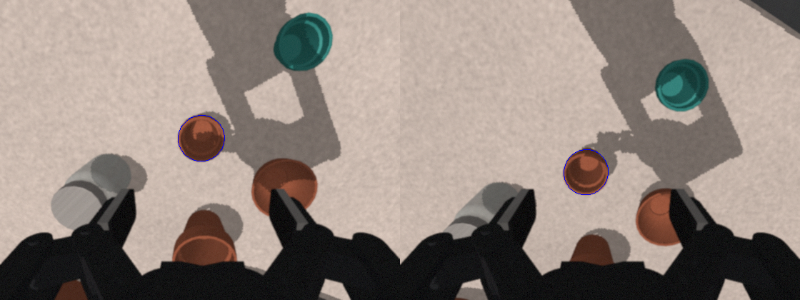

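The wrist views show the small pot at (201,138) and (586,172) with well-fitted rims. The turquoise pot, bowl, large pot and jar are clear of the jaws. The measured height of 0.048 is mid rim band, 7 mm below the 0.055 rim top. I grasp at a height that suits both and put down by force.

Run:
```python
from h import *
from rig import r, vision
a=np.radians(25); pot=np.array([.5102,-.2525,0]); q=down(a)
r.goto(pot+[0,0,.15],q)
print("stop",r.line_to(pot+[0,0,.025],q,max_speed=.08,f_stop=5),r.get_ee_pos().round(4))
r.set_gripper(0); r.sleep(.3); print("open",r.get_opening(),r.get_force().round(2)); 
r.line_to(pot+[0,0,.06],q,max_speed=.05); r.sleep(.2); print("open",r.get_opening(),r.get_force().round(2),r.get_t())
r.line_to(pot+[0,0,.24],q,max_speed=.12)
c=vision.camera("wrist"); s=vision.camera("scene"); 
cv2.imwrite("pics/held.png",np.hstack([cv2.resize(x,(400,300)) for x in (c["image"],s["image"])])[:,:,::-1])
```

```text
stop False [ 0.5107 -0.2528  0.0256]
open 0.054407260333844236 [-1.28 -0.22  5.18]
open 0.054486475071407046 [-0.15  1.01 -0.31] 24.9333
```

View pics/held.png

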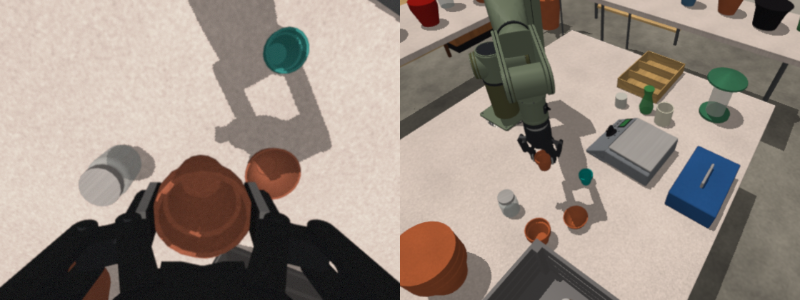

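Held by the rim between both pads, with nothing else disturbed. I carry it over the pan, check that it hangs upright by overlaying the expected rim and foot circles, and lower it with force sensing.

Run:
```python
from h import *
from rig import r, vision
d=np.load("scale.npz"); c0=d["c"]; q=down(np.radians(25)); tgt=np.array([c0[0],c0[1],0])
r.goto(tgt+[0,0,.2],q); r.sleep(.3)
tp,tq=r.get_ee_pos(),r.get_tcp_rot(); c=vision.camera("wrist"); P=pose(c,tp,tq); im=c["image"].copy()
t=np.linspace(0,2*np.pi,60); base=np.array([tp[0],tp[1],tp[2]-.025])
for z,rad,col in((.055,.029,(0,0,255)),(.040,.029,(0,255,255)),(0,.019,(0,255,0))):
    cv2.polylines(im,[proj(c,P,base+np.c_[rad*np.cos(t),rad*np.sin(t),0*t+z]).round().astype(np.int32)],True,col,1)
cv2.imwrite("pics/hang.png",cv2.resize(im[170:400,140:430],None,fx=2.5,fy=2.5)[:,:,::-1])
print(tp,"open",r.get_opening(),r.get_force().round(2),r.get_t(),c0)
```

```text
[0.68341678 0.13429595 0.2002596 ] open 0.05423686122771998 [ 0.3  -0.32 -1.72] 28.6083 [0.68326549 0.13527162 0.09088122]
```

View pics/hang.png

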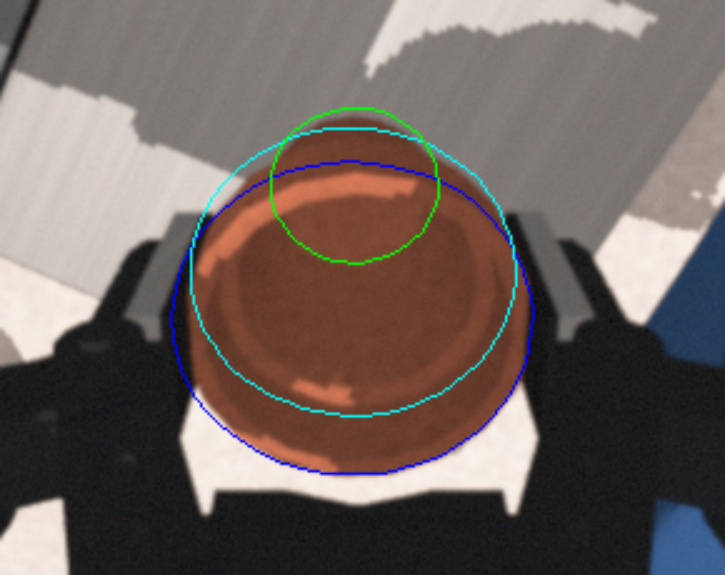

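The overlay matches: rim and foot lie on the predicted circles to about 2 mm, so the pot hangs upright. I lower it.

Run:
```python
from h import *
from rig import r, vision
d=np.load("scale.npz"); c0=d["c"]; q=down(np.radians(25)); t=np.array([c0[0],c0[1]+.001,0])
r.line_to(t+[0,0,.140],q,max_speed=.08); r.sleep(.3); print(r.get_force().round(2))
st=r.line_to(t+[0,0,.112],q,max_speed=.012,f_stop=2.5); p=r.get_ee_pos(); print("stop",st,p.round(4),r.get_force().round(2),r.get_t())
```

```text
[-0.28  0.57 -2.  ]
stop True [0.6832 0.1363 0.1242] [0.27 0.09 5.49] 31.15
```

Contact came at TCP 0.1242, so the pot's foot is at about 0.099, matching the 98 mm pan. I release and check.

Run:
```python
from h import *
from rig import r, vision
r.set_gripper(.066); r.set_gripper(.085); r.sleep(.2); print(r.get_opening(),r.get_force().round(2))
p=r.get_ee_pos(); r.line_to(p+[0,0,.12],max_speed=.1)
q=np.array(r.get_q()); q[0]-=.9; q[1]-=.2; r.goto_joints(q); r.sleep(.3)
O=[];ims=[]
for n in("top","scene"):
    c=vision.camera(n); P=pose(c); im=c["image"]; hsv=cv2.cvtColor(im,cv2.COLOR_RGB2HSV)
    m=((hsv[...,0]<14)&(hsv[...,1]>110)&(hsv[...,2]>40)).astype(np.uint8); e0=proj(c,P,[[.683,.136,.145]])[0]
    cts=[x for x in cv2.findContours(m,cv2.RETR_EXTERNAL,cv2.CHAIN_APPROX_NONE)[0] if cv2.contourArea(x)>60]
    ct=min(cts,key=lambda x:np.hypot(*(x.reshape(-1,2).mean(0)-e0))); e=cv2.fitEllipse(ct); print(n,e0.round(1),np.round(e[0],1),np.round(e[1],1)); O.append((P[1],rays(c,[e[0]],P)[0]))
    x,y=np.clip(e0.astype(int),[133,100],[427,320]); ims.append(cv2.resize(im[y-100:y+100,x-133:x+133],(400,300)))
print(tri(O),np.load("scale.npz")["c"],r.get_t(),r.get_ee_pos().round(3))
cv2.imwrite("pics/final.png",np.hstack(ims)[:,:,::-1])
```

```text
0.08522726017597357 [ 0.05 -0.16 -0.3 ]
top [240.  158.5] [240.2 158.5] [19.7 19.9]
scene [343.5 186.9] [342.6 189.8] [18.4 23.7]
(array([0.68366744, 0.13594333, 0.13379435]), [np.float64(0.0015162889864544149), np.float64(0.0015162889864544446)]) [0.68326549 0.13527162 0.09088122] 35.9083 [ 0.527 -0.445  0.379]
```

View pics/final.png

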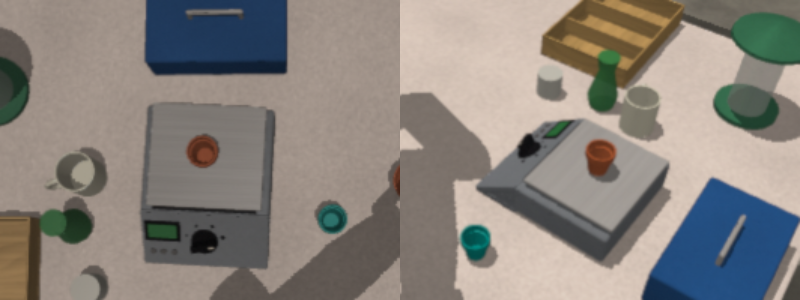

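The final views show the pot upright at (203,151) and (600,156), mid-pan once rim parallax is allowed for. The knob is turned and the other goods in frame are untouched.

```bash
python3 -c "
from rig import r
r.close_job(); print(r.get_t())"
```

```text
the job is handed in; nothing more can be done
the job is handed in; nothing more can be done
```

The job is handed in, at about 36 s on the robot's clock (limit 72 s). The selector is in its last position and the small terracotta pot stands upright in the middle of the pan.

- **Selector:** I gripped the bar and turned it clockwise in steps from the first click to +1.36, then released it. The wrist camera then showed the white mark at pixel (283,239), against (284,243) predicted for the last click at +1.309.
- **Pot:** I gripped the small terracotta pot by its rim and checked in the wrist view that it hung upright. I lowered it at 12 mm/s until contact. The stop was set at a 2.5 N change; about 7 N of change was read after it stopped. Then I let go and moved clear.
- **Final position:** The two fixed cameras put the pot within about 1 mm of the pan centre I measured, upright. The scale, mug, vase, candle and turquoise look-alike in that last view looked unmoved. I did not look again at the large pot, bowl and jar after lifting the pot, but the gripper stayed clear of them.

**Disagreement:** The heights I measured from the cameras came out about 7 mm low: pan 0.091 against 0.098, rim 0.048 against 0.055. Contact put the pot's foot at about 0.099, which supports the stated height. My pan centre also implies it lies about 6 mm in +x of the scale's origin, which I could not check independently.

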